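# Hold the swivel fence square in the specimen jig

## Robot

A 6-joint arm with a two-finger parallel gripper is mounted at the origin on the work surface. World frame = base frame: x ahead of the robot, y to its left, z up, the work surface at z = 0. Lengths are in m, angles in rad, forces in N, time in s.
With the tool pointing down it reaches from about 0.25 to 0.725 m from the base axis. Payload 4 kg.
Tool frame: the origin (TCP) lies at the very end of the fingers, on their centre line; the grasp point (between the pads) lies 19 mm behind it; z points along the fingers, y is the line along which they close (so a half turn about z gives the same grasp; the last joint's range is limited). The gripper opens to 85 mm and grips with 20 to 120 N. Pads are 22 mm wide; open, the fingers measure 114 mm over their backs; the gripper's body (76 mm by 85 mm) begins 54 mm behind the grasp point. The pads swing forward as they close: fully open they stand 13 mm farther back than shut.
Start: joints at [-1.184, 0.241, 0.005, 1.335, 0, 1.571], TCP at [0.189, -0.463, 0.231] pointing down, gripper open.
Joint ranges: [-2.72, 2.72], [-1.05, 1.87], [-1.09, 1.28], [-1.99, 2.15], [-1.42, 1.44], [-3.14, 3.14]. Speed limits (rad/s): [2.79, 2.79, 3.14, 3.14, 3.14, 3.14].

## Interface

Orientations are given as a rotation vector (axis times angle).
In Python, from station import r, imaging gives the robot as it stands. The module is installed in compiled form; this text tells all that it offers.
- The arm moves only by the tool move_arm, never from a script. Its argument "moves" is a list of rows, each an object with "xyz": the shift along the tool's x, y, z in cm, a list of three; "delta_rot": the turn, a rotation vector about the tool's x, y, z in degrees, a list of three; "fingers": the closure, from 0 (fully open) to 1 (shut). In form: [{"xyz": [dx, dy, dz], "delta_rot": [rx, ry, rz], "fingers": fingers}, ...]. A call has 1 to 12 rows; each row shifts and turns the commanded pose from where the row before left it, along the tool's axes as they then stand; what a row does not reach is not made up. A row lasts 1/12 s, in which the tool goes at most 41.7 mm and 7.16 degrees, less where a joint would pass 70% of its speed; a pose out of reach is approached as far as the arm can. A call is refused whole if a number of a shift passes 4.17 or a number of a turn 7.16, either way. A call with a gripper value outside its range is refused whole. The fingers move at their own pace and stop on an object; the grip force is fixed at half the most. Time passes only in rows, so rows that do not move let the fingers close. It gives the time, the measured TCP pose, the force, the opening and the grip force at its end, in the units of the state.
- r.observe(): the state, without advancing time (a new reading comes with each control period).
- imaging.grab_frame(name): name is "side" or "top" or "wrist"; returns (picture, depth): 400x640x3 uint8, blue, green, red; 400x640 float32, m along the optical axis (not along the pixel's ray), 0 where there is no reading.
- imaging.camera_params(name): a dict with "fx", "fy", "cx", "cy" (pixels), "R" (3x3) and "t" (3): a world point X has camera coordinates R X + t. Camera axes: x right, y down, z forward; pixel columns grow to the right and rows downward; lengths in m; the calibration is good to about 2 mm. A picture is of the moment at which its call begins: read the wrist's pose just before it. camera_params takes no time and is no camera call; for the wrist camera it gives the pose at the moment of the call.
- r.close_job(): hands the job in; it is judged then, once.
The state is a dict: "time": time; "joint_pos": joint angles; "joint_vel": joint speeds; "tau": joint torques, N m; "eef_pos": TCP position; "ee_rot": TCP orientation; "contact_force": force on the tool from outside, world axes, zero at the start; "moment": the same for the moment, N m; "gripper_width": finger opening in m; "finger_force": force on a finger pad.
Only numpy, scipy, OpenCV 4.12 (cv2) and the standard library are available. Lean on these libraries where they do the work, as an engineer would, in place of code of your own. Each camera call takes 0.05 s, during which the arm holds its last target. There are 200 camera calls.

## Task

Pick up the steel square (its diagonal bar is the handle), set it flat on the jig's plate and press its heel firmly into the corner of the two fences until its long leg lies flush along the swivelling side fence (pushing that fence out square against its light spring) and its short leg lies flush against the fixed far fence. Finish while still gripping the square and pressing it into the corner, so that a colleague can lock the fence; do not let go, and leave the jar, the weight and the specimen tray where they stand.

Things in the scene. Friction and masses are not known exactly. Their poses are not given: they have to be found in the camera images.
- jig: Fixed jig: bright aluminium plate 250 x 250 mm, its top 10 mm above the bench, with two dark steel fences 20 mm wide, standing 20 mm above the plate, along its far (+x) and right (-y) edges. Origin: centre of the plate's underside. z up, x towards the far fence, y away from the side fence. It stands left or right of the square, turned up to 20 degrees.
- corner (a point): The jig's inside corner, on the plate's top: where the inner faces of both fences meet when the side fence is square. At (100, -100, 10) mm in the jig's frame, same axes: the far fence's inner face is its plane x = 0, the squared side fence's is y = 0.
- far_fence (a point): The fixed far fence, part of the jig: a bar 205 mm long along jig y (jig y -120 to 85 mm) whose inner face looks to jig -x. The point is the middle of that face, at (100, -17.5, 20) mm in the jig's frame, same axes.
- side_fence (a point): Swivelling side fence, a bar 195 mm long with a round 22 mm lock nut over its pivot (top 44 mm above the bench). The point: on the pivot axis, mid-width of the bar, at (85, -110, 10) mm in the jig's frame. Its x is the jig's x when square; the bar reaches from 10 mm ahead of the pivot to 185 mm along its -x. Its inner face is its plane y = 10 mm.
- fence_swing (a joint): Angle of the side fence (rad): 0 = square to the far fence, negative = its free end leans inwards over the plate. A light spring (about 0.2 N m, some 1.5 N at the free end) holds it at its inner stop, -0.14, the free end about 26 mm inwards; it yields when pushed, up to +0.04, and follows back.
- square: Loose flat L of steel, 0.45 kg; legs 18 mm wide, 14 mm thick; a straight handle bar, 12 mm thick, from 4 to 34 mm above the underside, joins them at 45 degrees. Origin: underside, below the bar's middle; z up. Short leg's outer face x = 75 mm (y -75 to 80), long leg's y = -75 mm (x -110 to 75). The bar runs along (1, 1); grip it along (1, -1). Seated, its axes are the jig's.
- heel (a point): The heel, the outer corner of the square, at its underside: (75, -75, 0) mm in the square's frame, same axes. It meets the point corner when seated.
- jar: Bystander: closed jar, 60 mm across, 100 mm tall, fixed to the bench right of the work. Origin at the centre of its underside.
- weight: Bystander: loose brass calibration weight, 52 mm across, 74 mm tall, beyond the work. Origin at the centre of its underside.
- tray: Bystander: grey tray 160 x 120 x 30 mm with white dumbbell-shaped specimens, left of the work. Origin at the centre of its underside.
Not all that is in view belongs to the job. What is shaped like the square but turquoise or yellow is not meant.

How it is judged:
On the way:
1. the square is lifted clear of the bench in the gripper (height (world z) of square above 0.02 m and contact force between the fingers and square above 2 N), for 0.1 s.
At the end, for the whole second after the job is handed in: Last second: gripped (over 2 N), still, flat on the plate (3 mm, 0.025 rad), heel within 2.5 mm (far fence) and 3 mm (side fence) of the corner, in line within 0.02 rad, over 1 N on the far fence, over 1.5 N on the side fence, side fence square within 0.02 rad (x of heel in the frame of corner between -0.0025 and 0.0025 m and y of heel in the frame of corner between -0.003 and 0.003 m and z of heel in the frame of corner between -0.003 and 0.003 m and angle between the x axis of square and the x axis of jig, either way round below 0.02 rad and angle between square's own z axis and vertical below 0.025 rad and value of joint fence_swing between -0.02 and 0.02 rad and contact force between square and jig_c1 above 1 N and contact force between square and fence_swing above 1.5 N and contact force between the fingers and square above 2 N and linear speed of square below 0.02 m/s); the arm keeps its last pose, push and grip.
It fails at once if the weight is pushed more than 20 mm (distance of weight from where it was at the start of the episode above 0.02 m).
It fails at once if the robot strikes the jar (contact force between the arm and jar above 3 N).
It fails at once if the robot strikes the tray (contact force between the arm and tray above 3 N).
It also fails if it takes over 48 s, if anything falls off the work surface, if the arm or the gripper's body presses on something with over 40 N, if the wrist force passes 120 N, or if a joint passes its speed limit or range.

## Working session

There is one attempt and no reset: what is moved stays moved. The work goes in short steps, Python scripts to look and compute and a tool call to move; the robot and the scene stay as the last step left them, time stands still between calls to the robot, and variables do not carry over. Pictures are saved under pics/ and viewed, at most 10 in all, crops included, and the job is handed in when it is done.

Besides the shell and the picture viewer there is one more tool, called after "Emit:" by a JSON object that holds its "method" and its "body", one argument or row to a line. move_arm: Moves the arm, as the interface text tells. Its arguments: {"type":"object","properties":{"moves":{"type":"array"}},"required":["moves"]}

```bash
mkdir -p pics; python3 - <<'E'
from station import r, imaging
import cv2,pickle
s=r.observe(); print(s)
for n in("top","side"):
    p,d=imaging.grab_frame(n); c=imaging.camera_params(n); print(n,c)
    cv2.imwrite(f"pics/{n}0.png",p); pickle.dump((p,d,c),open(f"{n}0.pkl","wb"))
E
```

```text
{'time': 0.0, 'joint_pos': array([-1.18397836e+00,  2.41429997e-01,  3.72363690e-03,  1.33520242e+00,
       -9.83284618e-06,  1.57082187e+00]), 'joint_vel': array([ 0.00016132,  0.00050713, -0.00069231, -0.00081977,  0.00029109,
       -0.00097626]), 'tau': array([ 2.40379695e-04, -3.72320044e+01,  2.52406758e+01,  1.70105539e-02,
       -6.93180723e-06, -8.87024214e-06]), 'eef_pos': array([ 0.18837981, -0.46247114,  0.23040424]), 'ee_rot': array([-3.08099184e+00, -6.03393732e-01,  6.52551398e-04]), 'contact_force': array([ 0.16951515,  0.37635812, -0.45245461]), 'moment': array([-0.03655498,  0.03592255, -0.00231469]), 'finger_force': 0.0, 'gripper_width': 0.08546091127345272}
top {'fx': 472.0220843787032, 'fy': 472.0220843787032, 'cx': 314.09372633322914, 'cy': 195.8729734801294, 'R': array([[ 0.0293908 , -0.9995648 ,  0.00252711],
       [-0.98673635, -0.02941721, -0.15964334],
       [ 0.15964821,  0.00219846, -0.98717152]]), 't': array([0.00395203, 0.54727264, 1.88853994])}
side {'fx': 463.7507945659104, 'fy': 463.7507945659104, 'cx': 317.07960721720497, 'cy': 202.11267948347094, 'R': array([[-0.91131263, -0.41125142,  0.01953355],
       [-0.23940911,  0.49072602, -0.83777757],
       [ 0.33495159, -0.76815379, -0.54566216]]), 't': array([0.45472254, 0.17951047, 1.40830652])}
```

View pics/top0.png

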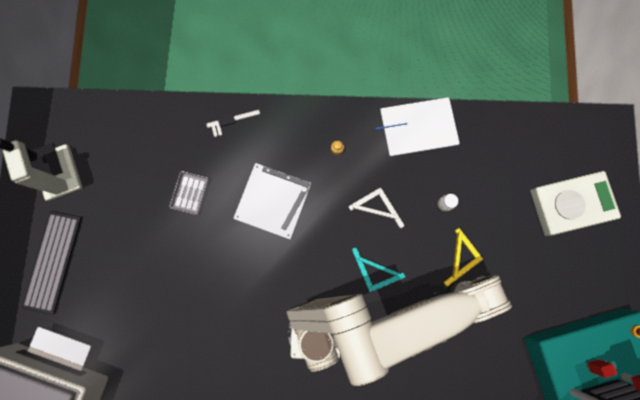

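View pics/side0.png

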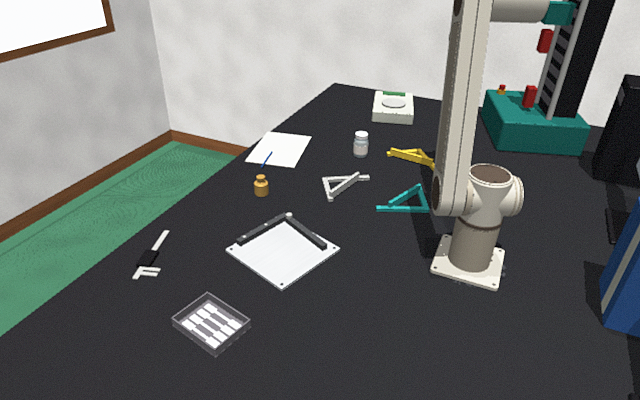

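The top view shows these possible squares:
- Steel L at (378,208): chosen, because it's bare steel with a diagonal bar.
- Turquoise at (377,272): decoy.
- Yellow at (465,258): decoy.
- Caliper at (232,122): not an L with a bar.

The jig is at (272,200) with its side fence leaning in on the right. The weight is at (337,147), the jar at (448,202) and the tray at (189,192).

```bash
cat > h.py <<'E'
import numpy as np,cv2,pickle
from scipy.spatial.transform import Rotation as Ro
def ray(c,uv,z):
    uv=np.atleast_2d(uv).astype(float)
    d=np.c_[(uv[:,0]-c['cx'])/c['fx'],(uv[:,1]-c['cy'])/c['fy'],np.ones(len(uv))]@c['R']
    o=-c['R'].T@c['t']
    return o+d*((z-o[2])/d[:,2])[:,None]
def proj(c,X):
    q=np.atleast_2d(X)@c['R'].T+c['t']
    return np.c_[q[:,0]/q[:,2]*c['fx']+c['cx'],q[:,1]/q[:,2]*c['fy']+c['cy']]
def tri(c1,u1,c2,u2):
    A=[];b=[]
    for c,u in((c1,u1),(c2,u2)):
        d=np.array([(u[0]-c['cx'])/c['fx'],(u[1]-c['cy'])/c['fy'],1])@c['R'];d/=np.linalg.norm(d)
        P=np.eye(3)-np.outer(d,d);A.append(P);b.append(P@(-c['R'].T@c['t']))
    return np.linalg.solve(sum(A),sum(b))
E
python3 - <<'E'
from h import *
p,d,c=pickle.load(open('top0.pkl','rb'))
cv2.imwrite('pics/c1.png',cv2.resize(p[150:250,220:420],None,fx=4,fy=4,interpolation=cv2.INTER_CUBIC))
for n,uv,z in(('sq',(378,208),.014),('jig',(272,200),.01),('weight',(337,147),.074),('jar',(449,201),.1),('tray',(189,192),.015)):print(n,ray(c,uv,z).round(3))
from station import imaging
print(imaging.camera_params('wrist'))
E
```

```text
sq [[ 0.509 -0.246  0.014]]
jig [[0.53  0.195 0.01 ]]
weight [[ 0.748 -0.068  0.074]]
jar [[ 0.533 -0.516  0.1  ]]
tray [[0.552 0.541 0.015]]
{'fx': 331.15769100076193, 'fy': 331.15769100076193, 'cx': 319.6907959665013, 'cy': 199.54387263259903, 'R': array([[ 0.37777187, -0.92589789, -0.00123068],
       [-0.89039664, -0.36365104,  0.27377318],
       [-0.25393355, -0.10232801, -0.9617935 ]]), 't': array([-0.4988069 , -0.03537894,  0.37829551])}
```

View pics/c1.png

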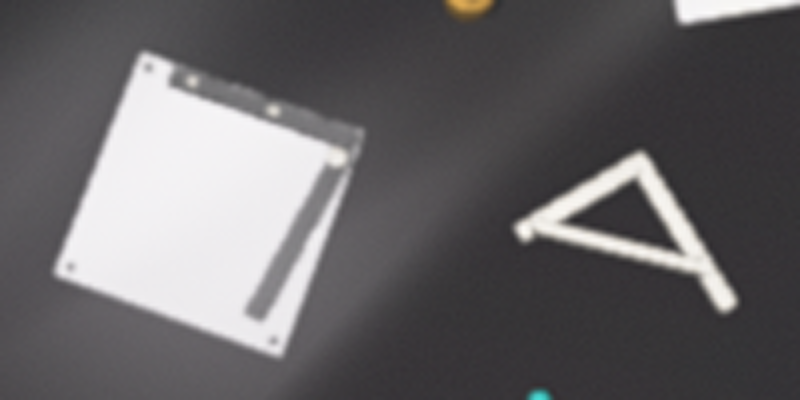

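The crop confirms the steel L. Its heel is at crop (642,155), the long leg ends at (730,308) with a free stub, and the short leg ends at (520,232). That gives a square yaw of about +31° and a jig yaw of about -19°. I'll move over the square next.

Emit:
{"method": "move_arm", "body": {
  "moves": [
    {"xyz": [3.7,-0.8,0],"delta_rot": [0,0,0],"fingers": 0},
    {"xyz": [3.7,-0.8,0],"delta_rot": [0,0,0],"fingers": 0},
    {"xyz": [3.7,-0.8,0],"delta_rot": [0,0,0],"fingers": 0},
    {"xyz": [3.7,-0.8,0],"delta_rot": [0,0,0],"fingers": 0},
    {"xyz": [3.7,-0.8,0],"delta_rot": [0,0,0],"fingers": 0},
    {"xyz": [3.7,-0.8,0],"delta_rot": [0,0,0],"fingers": 0},
    {"xyz": [3.7,-0.8,0],"delta_rot": [0,0,0],"fingers": 0},
    {"xyz": [3.7,-0.8,0],"delta_rot": [0,0,0],"fingers": 0},
    {"xyz": [3.7,-0.8,0],"delta_rot": [0,0,0],"fingers": 0},
    {"xyz": [3.7,-0.8,0],"delta_rot": [0,0,0],"fingers": 0}
  ]
}}

```text
time: 0.93
eef_pos: [0.5022, -0.2479, 0.2308]
ee_rot: [-3.082, -0.604, 0.001]
contact_force: [0.1, -0.5, -0.1]
gripper_width: 0.0856
finger_force: 0.0
```

Emit:
{"method": "move_arm", "body": {
  "moves": [
    {"xyz": [0,0,0],"delta_rot": [0,0,-6.5],"fingers": 0},
    {"xyz": [0,0,0],"delta_rot": [0,0,-6.5],"fingers": 0},
    {"xyz": [0,0,0],"delta_rot": [0,0,-6.5],"fingers": 0},
    {"xyz": [0,0,0],"delta_rot": [0,0,-6.5],"fingers": 0},
    {"xyz": [0,0,0],"delta_rot": [0,0,-6.5],"fingers": 0},
    {"xyz": [0,0,0],"delta_rot": [0,0,-6.5],"fingers": 0},
    {"xyz": [0,0,0],"delta_rot": [0,0,-6.5],"fingers": 0},
    {"xyz": [0,0,0],"delta_rot": [0,0,-6.5],"fingers": 0},
    {"xyz": [0,0,0],"delta_rot": [0,0,0],"fingers": 0},
    {"xyz": [0,0,0],"delta_rot": [0,0,0],"fingers": 0}
  ]
}}

```text
time: 1.77
eef_pos: [0.5008, -0.2493, 0.2308]
ee_rot: [-2.508, -1.89, 0.001]
contact_force: [0.4, 0.0, -0.2]
gripper_width: 0.0854
finger_force: 0.0
```

```bash
python3 - <<'E'
from station import r, imaging
from h import *
s=r.observe(); c=imaging.camera_params('wrist'); p,d=imaging.grab_frame('wrist')
R=Ro.from_rotvec(s['ee_rot']).as_matrix()
print(s['eef_pos'],R.round(3),s['joint_pos'].round(3),s['contact_force'])
cv2.imwrite('pics/w1.png',p); pickle.dump((p,d,c,s),open('w1.pkl','wb'))
E
```

```text
[ 0.50083626 -0.24928282  0.23080201] [[ 0.276  0.961 -0.001]
 [ 0.961 -0.276  0.   ]
 [ 0.    -0.001 -1.   ]] [-0.462  0.361  0.169  1.381 -0.     1.388] [ 0.39730903  0.01874791 -0.15367291]
```

View pics/w1.png

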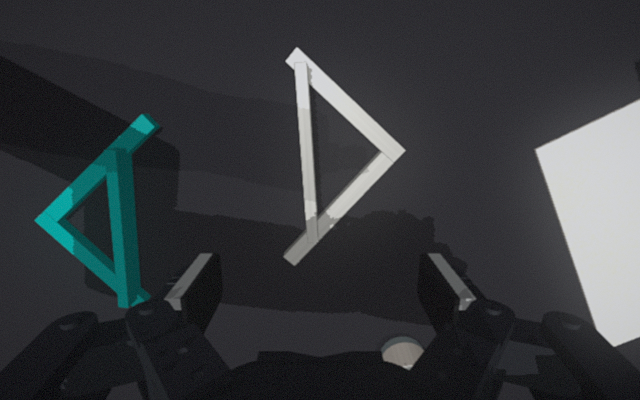

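The wrist view shows the steel square with its heel at (405,151), short-leg end at (295,50) and long-leg end at (290,262). The handle bar runs from (302,65) to (315,235). The turquoise decoy sits to the left. I'll measure the outer edges.

```bash
cat >> h.py <<'E'
def fitline(P):
    vx,vy,x,y=cv2.fitLine(P.astype(np.float32),cv2.DIST_HUBER,0,.001,.001).ravel();return np.array([x,y]),np.array([vx,vy])
def near(P,a,b,tol=4,m=.12):
    a,b=np.array(a,float),np.array(b,float);L=np.linalg.norm(b-a);t=(b-a)/L
    s=(P-a)@t;n=(P-a)@np.array([-t[1],t[0]])
    return P[(abs(n)<tol)&(s>m*L)&(s<(1-m)*L)]
def isect(l1,l2):
    k=np.linalg.solve(np.c_[l1[1],-l2[1]],l2[0]-l1[0]);return l1[0]+k[0]*l1[1]
def square_pose(p,c,z,heel,se,le,thr=90):
    """outer faces' top edges at height z; returns yaw, heel xy, origin xy"""
    g=cv2.cvtColor(p,cv2.COLOR_BGR2GRAY);m=((g>thr)*255).astype(np.uint8)
    n,lab,st,_=cv2.connectedComponentsWithStats(m)
    k=max((i for i in range(1,n) if st[i,0]<=heel[0]-8<=st[i,0]+st[i,2] and 2000<st[i,4]<30000 and st[i,1]<heel[1]<st[i,1]+st[i,3]),key=lambda i:st[i,4])
    C=cv2.findContours((lab==k).astype(np.uint8),cv2.RETR_EXTERNAL,cv2.CHAIN_APPROX_NONE)[0][0][:,0].astype(float)
    ls=fitline(ray(c,near(C,heel,se),z)[:,:2]);ll=fitline(ray(c,near(C,heel,le),z)[:,:2])
    h=isect(ls,ll)
    H=ray(c,heel,z)[0,:2];S=ray(c,se,z)[0,:2];Lg=ray(c,le,z)[0,:2]
    ys=ls[1]*np.sign(ls[1]@(S-H));xs=-ll[1]*np.sign(ll[1]@(Lg-H))
    a1=np.arctan2(xs[1],xs[0]);a2=np.arctan2(-ys[0],ys[1]);a=(a1+a2)/2
    Rm=np.array([[np.cos(a),-np.sin(a)],[np.sin(a),np.cos(a)]])
    return np.degrees([a1,a2]),h,h-Rm@[.075,-.075],a
E
python3 - <<'E'
from h import *
p,d,c,s=pickle.load(open('w1.pkl','rb'))
for thr in(80,110):
    print(square_pose(p,c,.014,(405,151),(297,48),(295,266),thr))
_,h,o,a=square_pose(p,c,.014,(405,151),(297,48),(295,266),90)
R=Ro.from_rotvec(s['ee_rot']).as_matrix()
print('tool y yaw',np.degrees(np.arctan2(R[1,1],R[0,1])),'want',np.degrees(a)-45)
print('shift tool',R.T@(np.r_[o,0]-np.r_[s['eef_pos'][:2],0]))
E
```

```text
(array([31.94097592, 32.28005159]), array([ 0.5971104, -0.2527728], dtype=float32), array([ 0.49371701, -0.22911253]), np.float64(0.5604341894759017))
(array([31.84509442, 32.32228914]), array([ 0.5964583 , -0.25256148], dtype=float32), array([ 0.49307602, -0.2288528 ]), np.float64(0.5599660577601633))
tool y yaw -16.002736414156903 want -12.855601046876636
shift tool [ 1.74353230e-02 -1.23854112e-02  1.63369079e-05]
```

Emit:
{"method": "move_arm", "body": {
  "moves": [
    {"xyz": [1.74,-1.24,0],"delta_rot": [0,0,0],"fingers": 0.2},
    {"xyz": [0,0,2],"delta_rot": [0,0,-3.15],"fingers": 0.2},
    {"xyz": [0,0,4],"delta_rot": [0,0,0],"fingers": 0.2},
    {"xyz": [0,0,4],"delta_rot": [0,0,0],"fingers": 0.2},
    {"xyz": [0,0,3],"delta_rot": [0,0,0],"fingers": 0.2},
    {"xyz": [0,0,2],"delta_rot": [0,0,0],"fingers": 0.2},
    {"xyz": [0,0,0],"delta_rot": [0,0,0],"fingers": 0.2},
    {"xyz": [0,0,0],"delta_rot": [0,0,0],"fingers": 0.2}
  ]
}}

```text
time: 2.48
eef_pos: [0.493, -0.2289, 0.0804]
ee_rot: [-2.452, -1.959, 0.002]
contact_force: [-0.0, 0.2, 0.3]
gripper_width: 0.0687
finger_force: 0.0
```

```bash
python3 - <<'E'
from station import r, imaging
from h import *
s=r.observe(); c=imaging.camera_params('wrist'); p,d=imaging.grab_frame('wrist')
cv2.imwrite('pics/w2.png',p); pickle.dump((p,d,c,s),open('w2.pkl','wb'))
a=.5602;o=np.array([.4934,-.229]);Rm=np.array([[np.cos(a),-np.sin(a)],[np.sin(a),np.cos(a)]])
print(s['eef_pos'])
print(proj(c,[np.r_[o+Rm@q,z] for q,z in(((.075,-.075),.014),((.075,.08),.014),((-.11,-.075),.014),((0,0),.034))]).round(1))
E
```

```text
[ 0.49300545 -0.22885294  0.08042377]
[[480.  215.4]
 [314.9  33.6]
 [287.8 375.3]
 [320.4 225.4]]
```

View pics/w2.png

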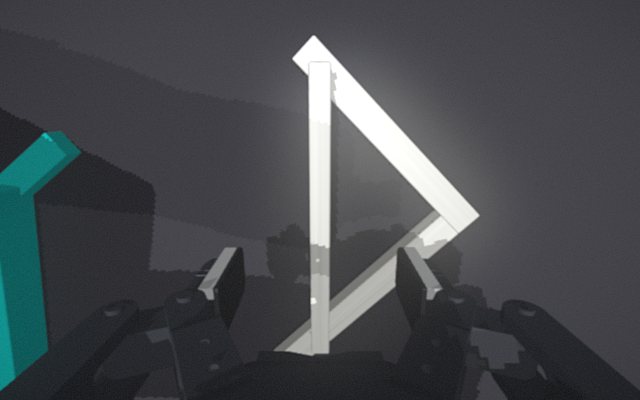

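The heel is seen at (479,215) against a predicted (480,215), and the bar is centred between the pads at column 320. I'll descend, grip and lift.

Emit:
{"method": "move_arm", "body": {
  "moves": [
    {"xyz": [0,0,3],"delta_rot": [0,0,0],"fingers": 0.2},
    {"xyz": [0,0,2.5],"delta_rot": [0,0,0],"fingers": 0.2},
    {"xyz": [0,0,1.5],"delta_rot": [0,0,0],"fingers": 0.2},
    {"xyz": [0,0,0],"delta_rot": [0,0,0],"fingers": 0.2},
    {"xyz": [0,0,0],"delta_rot": [0,0,0],"fingers": 1},
    {"xyz": [0,0,0],"delta_rot": [0,0,0],"fingers": 1},
    {"xyz": [0,0,0],"delta_rot": [0,0,0],"fingers": 1},
    {"xyz": [0,0,0],"delta_rot": [0,0,0],"fingers": 1},
    {"xyz": [0,0,0],"delta_rot": [0,0,0],"fingers": 1},
    {"xyz": [0,0,0],"delta_rot": [0,0,0],"fingers": 1},
    {"xyz": [0,0,0],"delta_rot": [0,0,0],"fingers": 1}
  ]
}}

```text
time: 3.45
eef_pos: [0.4949, -0.2298, 0.0129]
ee_rot: [2.452, 1.961, 0.002]
contact_force: [-1.4, -0.1, 6.4]
gripper_width: 0.0108
finger_force: 60.2
```

Emit:
{"method": "move_arm", "body": {
  "moves": [
    {"xyz": [0,0,-1],"delta_rot": [0,0,0],"fingers": 1},
    {"xyz": [0,0,-2],"delta_rot": [0,0,0],"fingers": 1},
    {"xyz": [0,0,-2],"delta_rot": [0,0,0],"fingers": 1},
    {"xyz": [0,0,-2],"delta_rot": [0,0,0],"fingers": 1},
    {"xyz": [0,0,-2],"delta_rot": [0,0,0],"fingers": 1},
    {"xyz": [0,0,-2],"delta_rot": [0,0,0],"fingers": 1},
    {"xyz": [0,0,-1],"delta_rot": [0,0,0],"fingers": 1},
    {"xyz": [0,0,0],"delta_rot": [0,0,0],"fingers": 1},
    {"xyz": [0,0,0],"delta_rot": [0,0,0],"fingers": 1}
  ]
}}

```text
time: 4.2
eef_pos: [0.4937, -0.2292, 0.1311]
ee_rot: [-2.453, -1.962, -0.0]
contact_force: [-0.1, 0.4, -4.3]
gripper_width: 0.0112
finger_force: 58.8
```

```bash
python3 - <<'E'
from station import r, imaging
from h import *
s=r.observe(); c=imaging.camera_params('wrist'); p,d=imaging.grab_frame('wrist')
cv2.imwrite('pics/w3.png',p); pickle.dump((p,d,c,s),open('w3.pkl','wb'))
print(s['eef_pos'],s['contact_force'],s['moment'],s['gripper_width'],s['joint_pos'].round(3))
# measure jig in the top picture: white plate
p,d,c=pickle.load(open('top0.pkl','rb'))
g=cv2.cvtColor(p,cv2.COLOR_BGR2GRAY)
m=np.zeros_like(g);m[155:245,225:318]=(g[155:245,225:318]>140)*255
C=cv2.findContours(m,cv2.RETR_EXTERNAL,cv2.CHAIN_APPROX_NONE)[0];C=max(C,key=cv2.contourArea)[:,0].astype(float)
q=[(255.5,163.5),(233.5,218),(290.5,238.5)] # far-left, near-left, near-right corners
ll=fitline(ray(c,near(C,q[0],q[1],2.5),.01)[:,:2]);ln=fitline(ray(c,near(C,q[1],q[2],2.5),.01)[:,:2])
x=ll[1]*np.sign(ll[1][0]);y=ln[1]*np.sign(ln[1][1])
a1=np.arctan2(x[1],x[0]);a2=np.arctan2(-y[0],y[1]);print(np.degrees([a1,a2]));a=(a1+a2)/2
Rm=np.array([[np.cos(a),-np.sin(a)],[np.sin(a),np.cos(a)]])
j=isect(ll,ln)-Rm@[-.125,.125];print('jig',j,np.degrees(a),'corner',j+Rm@[.1,-.1],'seat',j+Rm@[.025,-.025])
E
```

```text
[ 0.49372046 -0.22916134  0.13111671] [-0.12187423  0.37593966 -4.28611067] [0.05627507 0.06332677 0.01505523] 0.011164769208932277 [-0.435  0.39  -0.054  1.127  0.     1.358]
[-18.283731 -18.276243]
jig [0.52862197 0.1951905 ] -18.279987 corner [0.59220939 0.06887091] seat [0.54451882 0.1636106 ]
```

View pics/w3.png

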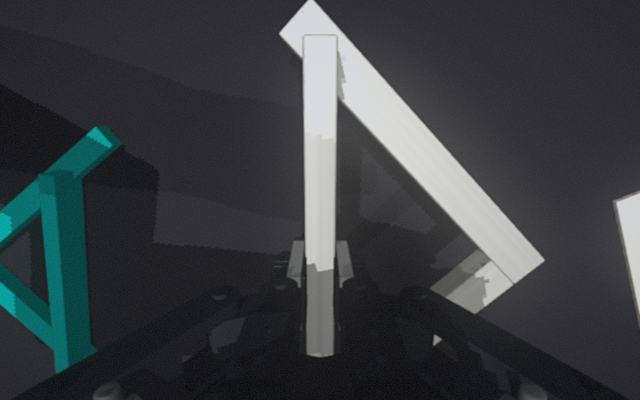

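The square is held by the bar, with its heel at (545,262) and the bar centred between the pads. I'll carry it over the jig and turn it there.

Emit:
{"method": "move_arm", "body": {
  "moves": [
    {"xyz": [2,-0.24,0],"delta_rot": [0,0,0],"fingers": 1},
    {"xyz": [3.9,-0.48,0],"delta_rot": [0,0,0],"fingers": 1},
    {"xyz": [3.9,-0.48,0],"delta_rot": [0,0,0],"fingers": 1},
    {"xyz": [3.9,-0.48,0],"delta_rot": [0,0,0],"fingers": 1},
    {"xyz": [3.9,-0.48,0],"delta_rot": [0,0,0],"fingers": 1},
    {"xyz": [3.9,-0.48,0],"delta_rot": [0,0,0],"fingers": 1},
    {"xyz": [3.9,-0.48,0],"delta_rot": [0,0,0],"fingers": 1},
    {"xyz": [3.9,-0.48,0],"delta_rot": [0,0,0],"fingers": 1},
    {"xyz": [3.9,-0.48,0],"delta_rot": [0,0,0],"fingers": 1},
    {"xyz": [3.9,-0.48,0],"delta_rot": [0,0,0],"fingers": 1},
    {"xyz": [3.9,-0.48,0],"delta_rot": [0,0,0],"fingers": 1},
    {"xyz": [2,-0.24,0],"delta_rot": [0,0,0],"fingers": 1}
  ]
}}

```text
time: 5.25
eef_pos: [0.5357, 0.2062, 0.1291]
ee_rot: [-2.447, -1.965, 0.002]
contact_force: [0.4, -0.3, -4.0]
gripper_width: 0.0107
finger_force: 58.8
```

Emit:
{"method": "move_arm", "body": {
  "moves": [
    {"xyz": [0,0,0],"delta_rot": [0,0,3],"fingers": 1},
    {"xyz": [0,0,0],"delta_rot": [0,0,6.5],"fingers": 1},
    {"xyz": [0,0,0],"delta_rot": [0,0,6.5],"fingers": 1},
    {"xyz": [0,0,0],"delta_rot": [0,0,6.5],"fingers": 1},
    {"xyz": [0,0,0],"delta_rot": [0,0,6.5],"fingers": 1},
    {"xyz": [0,0,0],"delta_rot": [0,0,6.5],"fingers": 1},
    {"xyz": [0,0,0],"delta_rot": [0,0,6.5],"fingers": 1},
    {"xyz": [0,0,0],"delta_rot": [0,0,6],"fingers": 1},
    {"xyz": [0,0,0],"delta_rot": [0,0,2.6],"fingers": 1},
    {"xyz": [0,0,0],"delta_rot": [0,0,0],"fingers": 1},
    {"xyz": [0,0,0],"delta_rot": [0,0,0],"fingers": 1}
  ]
}}

```text
time: 6.17
eef_pos: [0.5358, 0.2015, 0.1295]
ee_rot: [3.056, 0.728, -0.005]
contact_force: [0.6, 0.1, -4.6]
gripper_width: 0.0108
finger_force: 58.8
```

```bash
python3 - <<'E'
from station import r, imaging
from h import *
s=r.observe(); c=imaging.camera_params('wrist'); p,d=imaging.grab_frame('wrist')
cv2.imwrite('pics/w4.png',p); pickle.dump((p,d,c,s),open('w4.pkl','wb'))
R=Ro.from_rotvec(s['ee_rot']).as_matrix()
print(s['eef_pos'],np.degrees(np.arctan2(R[1,1],R[0,1])),s['contact_force'],s['joint_pos'].round(3))
E
```

```text
[0.53581796 0.20148824 0.12953937] -63.20902291847433 [ 0.62817879  0.11831005 -4.56782319] [0.36  0.446 0.029 1.157 0.    3.034]
```

View pics/w4.png

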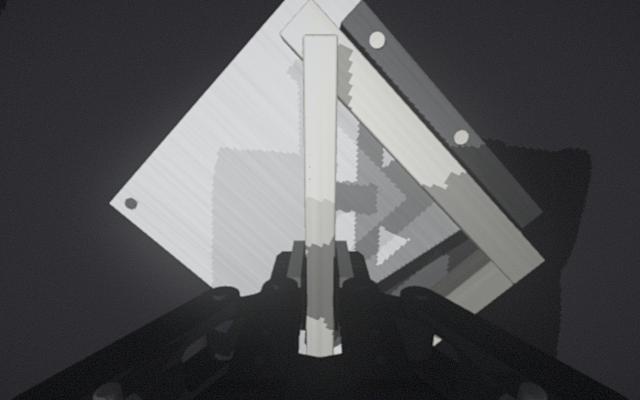

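The jig lies under the square. The far fence's outer top edge runs (362,0)-(542,212), the plate's left corner is at (110,203), and the held heel is at (545,262). I'll measure jig and square together.

```bash
cat >> h.py <<'E'
def edge(g,a,b,w=7,sgn=0,m=.06):
    a,b=np.array(a,float),np.array(b,float);L=np.linalg.norm(b-a);t=(b-a)/L;n=np.array([-t[1],t[0]])
    s=np.linspace(m*L,(1-m)*L,int(L));k=np.arange(-w,w+.01,.25)
    P=a+s[:,None,None]*t+k[None,:,None]*n
    G=cv2.remap(cv2.GaussianBlur(g,(3,3),.8).astype(np.float32),P[...,0].astype(np.float32),P[...,1].astype(np.float32),cv2.INTER_LINEAR)
    D=np.gradient(G,axis=1);D=D*sgn if sgn else abs(D);i=D.argmax(1);Q=P[np.arange(len(s)),i];v=D.max(1);Q=Q[v>.4*np.median(v)]
    x,tt=fitline(Q);e=abs((Q-x)@np.array([-tt[1],tt[0]]));Q=Q[e<1.2]
    return Q
def wl(g,c,a,b,z,**k):
    Q=edge(g,a,b,**k);x,t=fitline(ray(c,Q,z)[:,:2]);d=(ray(c,b,z)-ray(c,a,z))[0,:2];t=t*np.sign(t@d)
    return (x,t,np.degrees(np.arctan2(t[1],t[0])),len(Q))
E
cat > m4.py <<'E'
from h import *
p,d,c,s=pickle.load(open('w4.pkl','rb'));g=cv2.cvtColor(p,cv2.COLOR_BGR2GRAY)
R=Ro.from_rotvec(s['ee_rot']).as_matrix();T=s['eef_pos']
y125=wl(g,c,(110,203),(285,12),.01);xm=wl(g,c,(205,283),(110,203),.01);ff=wl(g,c,(542,212),(365,4),.03)
print('jig yaw: y125',y125[2],'x-125',xm[2]-90,'far',ff[2]-90)
zs=T[2]-.0129+.014
sh=wl(g,c,(543,262),(325,10),zs);lo=wl(g,c,(543,262),(480,312),zs)
print('sq yaw short',sh[2]-90,'long',lo[2]+180,[q[3] for q in(y125,xm,ff,sh,lo)])
h=isect(sh,lo)
for nm,a in(('plate',np.radians((y125[2]+xm[2]-90)/2)),('far',np.radians((y125[2]+ff[2]-90)/2))):
    Rm=np.array([[np.cos(a),-np.sin(a)],[np.sin(a),np.cos(a)]])
    j=isect(y125,xm)-Rm@[-.125,.125]; print(nm,np.degrees(a),'jig',j,'corner',j+Rm@[.1,-.1],'far fence outer x in jig',(Rm.T@(ff[0]-j))[0])
    k=h-(j+Rm@[.1,-.1]);print(' heel',h,'in corner frame mm',Rm.T@k*1e3)
    a2=np.radians(sh[2]-90);o=h-np.array([[np.cos(a2),-np.sin(a2)],[np.sin(a2),np.cos(a2)]])@[.075,-.075];print(' sq origin - TCP',o-T[:2])
q=d[60:200,312:330];  # tilt check
pl=[]
for u,v in((320,60),(320,180),(360,80),(430,160),(500,240)):pl.append((ray(c,(u,v),0)[0]-(-c['R'].T@c['t']))) ;X=c['R'].T@(np.array([(u-c['cx'])/c['fx'],(v-c['cy'])/c['fy'],1])*d[v,u]-c['t']);print((u,v),X.round(4))
E
python3 m4.py
```

```text
jig yaw: y125 -18.38200869794049 x-125 -18.32876883966391 far -18.296312554788827
sq yaw short -18.20995895056744 long 341.84507032574095 [257, 124, 249, 330, 80]
plate -18.3553887688022 jig [0.52937535 0.1956809 ] corner [0.59279649 0.06927774] far fence outer x in jig 0.11914572946868673
 heel [0.5835066  0.10781394] in corner frame mm [-20.95266791  33.65005599]
 sq origin - TCP [-0.00011769  0.00100702]
far -18.33916062636466 jig [0.5294201  0.19570336] corner [0.59287703 0.06931816] far fence outer x in jig 0.11910022731012336
 heel [0.5835066  0.10781394] in corner frame mm [-21.006873    33.59227042]
 sq origin - TCP [-0.00011769  0.00100702]
(320, 60) [0.6114 0.2399 0.1501]
(320, 180) [0.5741 0.221  0.1502]
(360, 80) [0.614  0.2233 0.1311]
(430, 160) [0.5993 0.1806 0.1298]
(500, 240) [0.5823 0.1326 0.1308]
```

Emit:
{"method": "move_arm", "body": {
  "moves": [
    {"xyz": [0,0,1.5],"delta_rot": [0,0,0.15],"fingers": 1},
    {"xyz": [0,0,2.5],"delta_rot": [0,0,0],"fingers": 1},
    {"xyz": [0,0,2.5],"delta_rot": [0,0,0],"fingers": 1},
    {"xyz": [0,0,2],"delta_rot": [0,0,0],"fingers": 1},
    {"xyz": [0,0,1],"delta_rot": [0,0,0],"fingers": 1},
    {"xyz": [0,0,0.5],"delta_rot": [0,0,0],"fingers": 1},
    {"xyz": [0,0,0.2],"delta_rot": [0,0,0],"fingers": 1},
    {"xyz": [0,0,0],"delta_rot": [0,0,0],"fingers": 1},
    {"xyz": [0,0,0],"delta_rot": [0,0,0],"fingers": 1},
    {"xyz": [0,0,0],"delta_rot": [0,0,0],"fingers": 1}
  ]
}}

```text
time: 7.05
eef_pos: [0.538, 0.2023, 0.0308]
ee_rot: [-3.057, -0.722, -0.004]
contact_force: [0.4, 1.0, -4.2]
gripper_width: 0.0105
finger_force: 58.8
```

Emit:
{"method": "move_arm", "body": {
  "moves": [
    {"xyz": [0,0,0.4],"delta_rot": [0,0,0],"fingers": 1},
    {"xyz": [0,0,0.2],"delta_rot": [0,0,0],"fingers": 1},
    {"xyz": [0,0,0.15],"delta_rot": [0,0,0],"fingers": 1},
    {"xyz": [0,0,0.1],"delta_rot": [0,0,0],"fingers": 1},
    {"xyz": [0,0,0],"delta_rot": [0,0,0],"fingers": 1},
    {"xyz": [0,0,0],"delta_rot": [0,0,0],"fingers": 1}
  ]
}}

```text
time: 7.55
eef_pos: [0.538, 0.2022, 0.0229]
ee_rot: [-3.057, -0.721, -0.005]
contact_force: [-1.5, -0.8, 5.4]
gripper_width: 0.0103
finger_force: 60.2
```

Emit:
{"method": "move_arm", "body": {
  "moves": [
    {"xyz": [-0.37,0.37,0],"delta_rot": [0,0,0],"fingers": 1},
    {"xyz": [-0.37,0.37,0],"delta_rot": [0,0,0],"fingers": 1},
    {"xyz": [-0.37,0.37,0],"delta_rot": [0,0,0],"fingers": 1},
    {"xyz": [-0.37,0.37,0],"delta_rot": [0,0,0],"fingers": 1},
    {"xyz": [-0.37,0.37,0],"delta_rot": [0,0,0],"fingers": 1},
    {"xyz": [-0.37,0.37,0],"delta_rot": [0,0,0],"fingers": 1},
    {"xyz": [0.36,0.36,0],"delta_rot": [0,0,0],"fingers": 1},
    {"xyz": [0.36,0.36,0],"delta_rot": [0,0,0],"fingers": 1},
    {"xyz": [0.36,0.36,0],"delta_rot": [0,0,0],"fingers": 1},
    {"xyz": [0,0,0],"delta_rot": [0,0,0],"fingers": 1},
    {"xyz": [0,0,0],"delta_rot": [0,0,0],"fingers": 1}
  ]
}}

```text
time: 8.47
eef_pos: [0.5437, 0.1673, 0.0229]
ee_rot: [-3.058, -0.72, -0.008]
contact_force: [1.5, 0.4, 6.5]
gripper_width: 0.0107
finger_force: 60.4
```

```bash
cat > st.py <<'E'
from station import r
from h import *
s=r.observe();R=Ro.from_rotvec(s['ee_rot']).as_matrix();a=np.radians(-18.34)
J=np.array([[np.cos(a),-np.sin(a)],[np.sin(a),np.cos(a)]])
print('pos',s['eef_pos'].round(4),'yaw off',(np.degrees(np.arctan2(R[1,1],R[0,1]))+63.34).round(2),'to seat (jig mm)',(J.T@([.5454,.1631]-s['eef_pos'][:2])*1e3).round(2))
print('F jig',(J.T@s['contact_force'][:2]).round(2),s['contact_force'][2].round(2),'M',s['moment'].round(3),'tilt',np.degrees(np.arccos(-R[2,2])).round(2),s['joint_pos'][5].round(3))
E
python3 st.py
```

```text
pos [0.5437 0.1673 0.0229] yaw off -0.15 to seat (jig mm) [ 2.98 -3.48]
F jig [1.25 0.84] 6.53 M [ 0.009  0.091 -0.193] tilt 0.29 2.978
```

Emit:
{"method": "move_arm", "body": {
  "moves": [
    {"xyz": [-0.1,0.1,0],"delta_rot": [0,0,-0.15],"fingers": 1},
    {"xyz": [-0.1,0.1,0],"delta_rot": [0,0,0],"fingers": 1},
    {"xyz": [0.1,0.1,0],"delta_rot": [0,0,0],"fingers": 1},
    {"xyz": [0.07,0.07,0],"delta_rot": [0,0,0],"fingers": 1},
    {"xyz": [0,0,0],"delta_rot": [0,0,0],"fingers": 1},
    {"xyz": [0,0,0],"delta_rot": [0,0,0],"fingers": 1}
  ]
}}

```text
time: 8.97
eef_pos: [0.5441, 0.1646, 0.0229]
ee_rot: [-3.055, -0.725, -0.006]
contact_force: [-1.8, 2.0, 6.5]
gripper_width: 0.0105
finger_force: 60.6
```

```bash
python3 st.py
```

```text
pos [0.5441 0.1646 0.0229] yaw off 0.04 to seat (jig mm) [ 1.66 -1.03]
F jig [-2.34  1.3 ] 6.5 M [ 0.312  0.453 -0.214] tilt 0.24 2.969
```

Emit:
{"method": "move_arm", "body": {
  "moves": [
    {"xyz": [-0.06,0.06,0],"delta_rot": [0,0,0],"fingers": 1},
    {"xyz": [-0.06,0.06,0],"delta_rot": [0,0,0],"fingers": 1},
    {"xyz": [0.07,0.07,0],"delta_rot": [0,0,0],"fingers": 1},
    {"xyz": [0,0,0],"delta_rot": [0,0,0],"fingers": 1},
    {"xyz": [0,0,0],"delta_rot": [0,0,0],"fingers": 1}
  ]
}}

```text
time: 9.38
eef_pos: [0.5448, 0.1641, 0.0229]
ee_rot: [-3.052, -0.727, -0.008]
contact_force: [0.5, 5.0, 6.4]
gripper_width: 0.0107
finger_force: 60.3
```

```bash
python3 st.py
```

```text
pos [0.5448 0.1641 0.0229] yaw off 0.12 to seat (jig mm) [ 0.9  -0.72]
F jig [-1.13  4.87] 6.43 M [ 0.897  0.322 -0.063] tilt 0.35 2.965
```

Emit:
{"method": "move_arm", "body": {
  "moves": [
    {"xyz": [0.07,0.07,0],"delta_rot": [0,0,0],"fingers": 1},
    {"xyz": [0.07,0.07,0],"delta_rot": [0,0,0],"fingers": 1},
    {"xyz": [0,0,0],"delta_rot": [0,0,0],"fingers": 1},
    {"xyz": [0,0,0],"delta_rot": [0,0,0],"fingers": 1}
  ]
}}

```text
time: 9.72
eef_pos: [0.545, 0.164, 0.0229]
ee_rot: [-3.05, -0.727, -0.003]
contact_force: [-5.6, 7.0, 9.0]
gripper_width: 0.011
finger_force: 60.8
```

```bash
python3 st.py
```

```text
pos [0.545  0.164  0.0229] yaw off 0.16 to seat (jig mm) [ 0.7  -0.74]
F jig [-7.56  4.92] 9.04 M [ 1.203  1.123 -0.061] tilt 0.34 2.963
```

Emit:
{"method": "move_arm", "body": {
  "moves": [
    {"xyz": [-0.06,0.06,0],"delta_rot": [0,0,0],"fingers": 1},
    {"xyz": [-0.03,0.07,0],"delta_rot": [0,0,0],"fingers": 1},
    {"xyz": [0,0,0],"delta_rot": [0,0,0],"fingers": 1},
    {"xyz": [0,0,0],"delta_rot": [0,0,0],"fingers": 1},
    {"xyz": [0,0,0],"delta_rot": [0,0,0],"fingers": 1}
  ]
}}

```text
time: 10.13
eef_pos: [0.545, 0.164, 0.0229]
ee_rot: [-3.048, -0.728, -0.005]
contact_force: [-4.5, 11.4, 8.7]
gripper_width: 0.0106
finger_force: 60.7
```

```bash
python3 st.py; python3 - <<'E'
from station import r, imaging
from h import *
s=r.observe(); c=imaging.camera_params('wrist'); p,d=imaging.grab_frame('wrist')
cv2.imwrite('pics/w5.png',p); pickle.dump((p,d,c,s),open('w5.pkl','wb'))
p2,d2=imaging.grab_frame('top');pickle.dump((p2,imaging.camera_params('top')),open('t5.pkl','wb'))
cv2.imwrite('pics/t5.png',cv2.resize(p2[150:250,220:345],None,fx=6,fy=6,interpolation=cv2.INTER_CUBIC))
E
```

```text
pos [0.545  0.164  0.0229] yaw off 0.22 to seat (jig mm) [ 0.69 -0.71]
F jig [-7.91  9.41] 8.68 M [ 1.96   0.955 -0.144] tilt 0.51 2.961
```

View pics/w5.png

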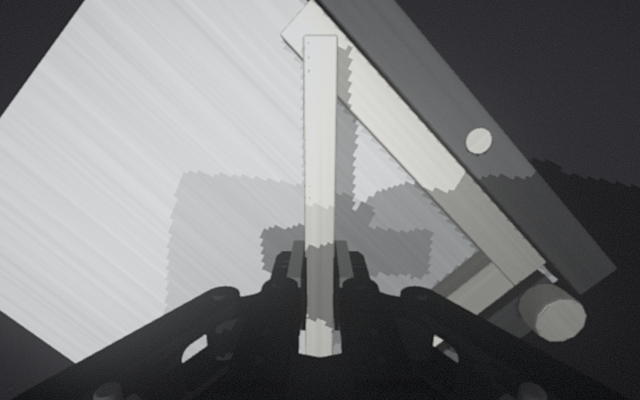

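View pics/t5.png

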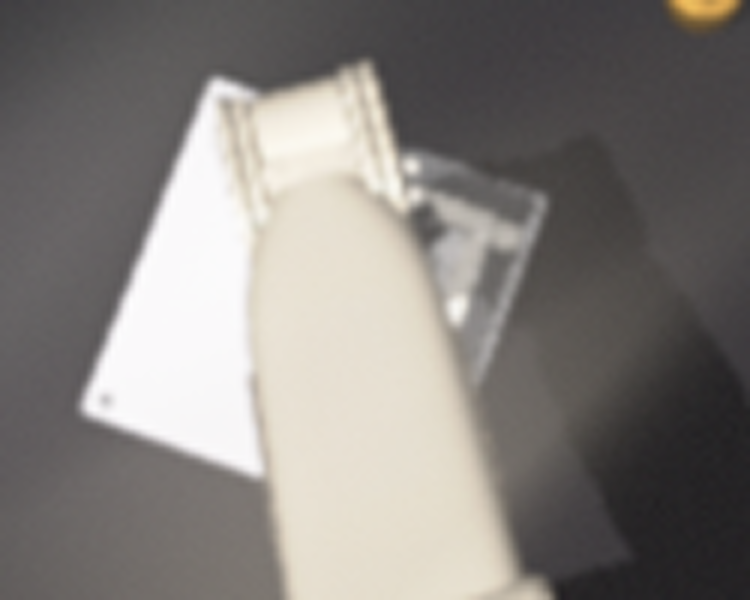

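The wrist view shows the square in the corner: heel near (545,270), lock nut at (553,312), short leg along the far fence, and a small bright sliver of plate at (552,276). The top view shows the far fence and the plate's right edge, but the arm hides most of the work. I'll measure the angle and the gap.

```bash
python3 - <<'E'
from h import *
p,d,c,s=pickle.load(open('w5.pkl','rb'));g=cv2.cvtColor(p,cv2.COLOR_BGR2GRAY)
ff=wl(g,c,(617,268),(400,5),.03);sh=wl(g,c,(535,258),(325,8),.024,w=4)
xm=wl(g,c,(70,357),(5,314),.01);y125=wl(g,c,(2,118),(80,5),.01)
lo=wl(g,c,(543,265),(510,288),.024,w=5,m=.15)
si=wl(g,c,(458,250),(370,139),.024,w=5)
print('far',ff[2]-90,ff[3],'short',sh[2]-90,sh[3],'inner short',si[2]-90,si[3],'x-125',xm[2]-90,xm[3],'y125',y125[2],'long',lo[2]+180,lo[3])
n=np.array([ff[1][1],-ff[1][0]]) # jig +x
h=isect(sh,lo)
print('heel x rel far fence (mm):',((h-ff[0])@n+.020)*1e3,'short mid',((sh[0]-ff[0])@n+.02)*1e3,'heel',h)
cv2.imwrite('pics/w5c.png',cv2.resize(p[215:350,430:630],None,fx=4,fy=4,interpolation=cv2.INTER_CUBIC))
E
```

```text
far -18.26451121859631 340 short -18.40637340543455 317 inner short -23.69651925947403 77 x-125 -18.151681704332916 77 y125 -18.296450254251287 long 340.8440768564385 38
heel x rel far fence (mm): 0.08136721723521478 short mid 0.28872082072204863 heel [0.59213686 0.06995833]
```

View pics/w5c.png

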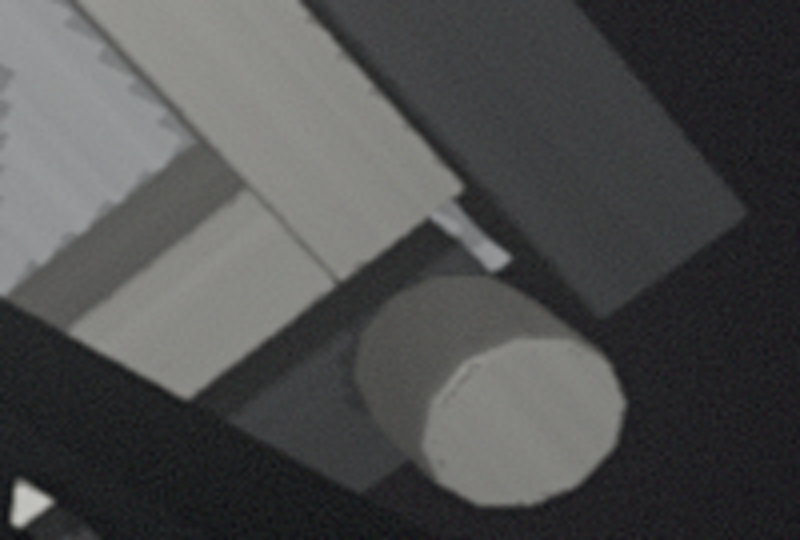

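The square's yaw is within about 0.15° of the jig. The heel's far-fence offset is 0.1–0.3 mm, and the reaction forces are about 8 N (far fence) and 9 N (side fence). The crop shows the long leg against the side fence and the sliver just the bare corner of the plate. I'll let it settle briefly, then hand in.

Emit:
{"method": "move_arm", "body": {
  "moves": [
    {"xyz": [0,0,0],"delta_rot": [0,0,0],"fingers": 1},
    {"xyz": [0,0,0],"delta_rot": [0,0,0],"fingers": 1},
    {"xyz": [0,0,0],"delta_rot": [0,0,0],"fingers": 1},
    {"xyz": [0,0,0],"delta_rot": [0,0,0],"fingers": 1},
    {"xyz": [0,0,0],"delta_rot": [0,0,0],"fingers": 1},
    {"xyz": [0,0,0],"delta_rot": [0,0,0],"fingers": 1}
  ]
}}

```text
time: 10.73
eef_pos: [0.545, 0.164, 0.0229]
ee_rot: [-3.048, -0.728, -0.005]
contact_force: [-3.8, 11.5, 8.1]
gripper_width: 0.0105
finger_force: 60.7
```

```bash
python3 st.py; python3 -c "
from station import r
print(r.close_job())"
```

```text
pos [0.545  0.164  0.0229] yaw off 0.22 to seat (jig mm) [ 0.7 -0.7]
F jig [-7.22  9.74] 8.1 M [ 1.973  0.979 -0.179] tilt 0.51 2.961
the job is handed in; nothing more can be done
None
```

I handed the job in at 10.7 s with the square still gripped and pressed into the corner: about 7 N of reaction in the far-fence direction and 10 N in the side-fence direction, in line with the jig to about 0.15°. No verdict came back, and I inferred that the side fence is square from the contact, not from a direct measurement.

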